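# Size a second-hand tile on the sloping board

### The job

Lay the blue tile flat on the upper part of the sloping sizing board, its short edge facing down the slope, and let go there so that it slides down by itself against the ledge. Then slide the red jaw along until it has pushed the tile fully home against the side stop, press with about 10 N (never more than 15 N) for about half a second, and leave the jaw touching the tile so that its size can be read. Do not drop the tile or disturb the other things on the table.

Things in the scene. Friction and masses are not known exactly. Their poses are not given: they have to be found in the camera images.
- blue_tile: The one deep-blue glazed tile with white lines, 88 x 54 x 12 mm, 0.1 to 0.18 kg, lying flat on the table. Origin: centre of its underside; x along the 88 mm length, y across the 54 mm width (grip it there), z up. It is slippery on the board and ledge (friction 0.13 to 0.2), so it slides by itself; it may stop short of the side stop or sit askew until the jaw pushes it home.
- board: Fixed white sloping board, 180 mm up the slope (x) by 230 mm across (y). Origin: on its surface in the locating corner, its lowest point, 34 mm above the table; z square to it. It tilts 25 deg, falling to -x and a little to -y. A wooden ledge (face x = 0) and a side stop stand 14 mm above it. The side stop is clamped anywhere from y 0 to 20 mm, not measured: feel for it. Let go near x 90, y 76 mm.
- jaw (a joint): Travel (m) of the red jaw along the board's -y: 0 is fully open, its face then at board y = 185 mm; the face is at 185 mm minus the travel, so a tile home against the side stop is met at 111 to 131 mm (end 145 mm). Starts at 0 to 35 mm, slides with about 2 N of friction, stays where left. No spring: with the tile home it is a hard stop.
- jaw_pad: The red jaw: a bar from x = -2 to 112 mm of the board, 14 mm wide, 2 to 16 mm above the surface, with an upright tab. Axes as the board's; origin on the board's surface at x = 0 under its pushing face (-y side).
- jaw_face (a point): Point on the jaw's pushing face, 50 mm up the slope from the ledge and 9 mm above the board.
- jaw_tab (a point): Point in the jaw's upright tab (34 mm along x, 12 mm thick along y, top 48 mm above the board's surface): 38 mm above the surface, 50 mm up the slope from the ledge, mid-thickness. Push the tab's +y side towards -y, or grip it.
- white_tile: White tile with reddish lines, 88 x 54 x 12 mm, lying on the table in the same row; leave it alone. Origin: underside centre.
- clay_tile: Terracotta tile with white lines, 88 x 54 x 12 mm, in the same row; leave it alone. Origin: underside centre.
- mug: White mug, 76 mm across, 85 mm high, leave alone. Origin: underside centre.
- bowl: Green glass bowl, 130 mm across, 60 mm high, leave alone. Origin: underside centre.
- tin: Squat red tin with paper label, 68 mm across, 60 mm high, leave alone. Origin: underside centre.
- rule: Loose wooden ruler 300 x 30 x 5 mm lying near the robot, leave alone. Origin: underside centre, x along its length.
There are look-alikes about, which are no part of the job. What is meant by the blue_tile is not yellow, and is the smaller of those in its own colour.

How it is judged:
By the outcome, as a careful person would: the job done as asked, in the order asked, and still so for the second after the job is handed in, with the robot touching nothing.
It also fails if it takes over 69 s, if anything falls off the work surface, if the arm or the gripper's body presses on something with over 40 N, if the wrist force passes 120 N, or if a joint passes its speed limit or range.

### The arm

A 7-joint arm with a two-finger parallel gripper is mounted at the origin on the work surface. World frame = base frame: x ahead of the robot, y to its left, z up, the work surface at z = 0. Lengths are in m, angles in degrees, forces in N, time in s.
With the tool pointing down it reaches from about 0.35 to 0.9 m from the base axis. Payload 19.9 kg.
Tool frame: the origin (TCP) lies midway between the tips of the shut fingers; the grasp point (between the pads) lies 19 mm behind it; y points along the fingers, x is the direction in which the jaws open and shut, and the axes are right-handed (so a half turn about y gives the same grasp; the last joint's range is limited). The gripper opens to 85 mm and grips with 20 to 120 N. Pads are 22 mm wide; open, the fingers measure 114 mm over their backs; the gripper's body (76 mm by 85 mm) begins 54 mm behind the grasp point. The pads swing forward as they close: fully open they stand 13 mm farther back than shut.
Start: joints at [-69.643, 23.915, -0.59, 92.452, 0.269, 63.638, -3.037], TCP at [0.242, 0.576, 0.231] pointing down, gripper open.
Joint ranges: [-161.28, 161.28], [-22.2, 115.67], [-73.04, 71.86], [3.21, 147.25], [-68.34, 248.33], [10.77, 114.83], [-161.83, 161.83]. Speed limits (degrees/s): [108.29, 108.29, 136.94, 136.94, 172.46, 172.46, 172.46].

### API

Orientations are given as a 3x3 rotation matrix whose columns are the frame's x, y, z axes.
In Python, from rig import monitor, viewer, job gives the robot as it stands. The module is installed in compiled form; this text tells all that it offers.
- The arm moves only by the tool arm_command, never from a script. Its argument "rows" is a list of rows, each an object with "xyz": the shift along the tool's x, y, z in cm, a list of three; "twist": the turn about the tool's y in rad; "gripper": the closure in counts, from 0 (fully open) to 255 (shut). A call has 1 to 10 rows; each row is the pose to reach, as a shift and turn from the pose commanded when the call began, along the tool's axes at that moment; what a row does not reach only later rows make up. A row lasts 1/12 s, in which the tool goes at most 41.7 mm and 7.16 degrees, less where a joint would pass 70% of its speed; a pose out of reach is approached as far as the arm can. A call with a gripper value outside its range is refused whole. The fingers move at their own pace and stop on an object; "grip_force" is the grip in N (left out, the last holds). Time passes only in rows, so rows that repeat a pose let the fingers close. It gives the time, the measured TCP pose, the force and the opening at its end, in the units of the state.
- monitor.get_state(): the state, without advancing time (a new reading comes with each control period).
- viewer.camera(name): name is "scene" or "top"; returns a dict with "color" (400x640x3 uint8, blue, green, red), "mtx" (3x3 intrinsics, pixels), "D" ([k1, k2, p1, p2, k3] as OpenCV has them; the pictures are not rectified), "T" (4x4, takes a point from camera to world coordinates). Camera axes: x right, y up, looking along -z (the intrinsics and any distortion apply to the point x, -y, -z); pixel columns grow to the right and rows downward; lengths in m; the calibration is good to about 2 mm. A picture is of the moment at which its call begins. There is no depth.
- job.sign_off(): hands the job in, once; it reports no verdict.
Trained networks look in the newest picture that a camera, given by its name, has taken for a name from the list of things; names that differ only in an ending like _2 or _b are one class to them, and where a whole thing is asked for, a point or a joint stands for the part that bears it (a point fixed in the world has none). Each returns a list of dicts, best first, with "score" (0 to 1); they miss things now and then, are a little off and sometimes report something else, mostly with a low value. They report only what shows in the picture. A call takes as long as a camera call. They do not tell look-alikes from the thing itself.
- viewer.boxes_of(camera, name): "point" ([x, y, z] in m, in world coordinates, good to about 4 mm: the middle of the surface that is visible of it).
The state is a dict: "time": time; "q": joint angles; "joint_vel": joint speeds; "tau": joint torques, N m; "tool_pos": TCP position; "ee_rot": TCP orientation; "ft_force": force on the tool from outside, world axes, zero at the start; "moment": the same for the moment, N m; "grip_width": finger opening in m.
Only numpy, scipy, OpenCV 4.12 (cv2) and the standard library are available. Lean on these libraries where they do the work, as an engineer would, in place of code of your own. Each camera call takes 0.05 s, during which the arm holds its last target.

## Working session

There is one attempt and no reset: what is moved stays moved. The work goes in short steps, Python scripts to look and compute and a tool call to move; the robot and the scene stay as the last step left them, time stands still between calls to the robot, and variables do not carry over. Pictures are saved under pics/ and viewed, and the job is handed in when it is done.

Besides the shell and the picture viewer there is one more tool, called by a JSON object that holds its "fn" and its "kwargs", one argument or row to a line. arm_command: Moves the arm, as the interface text tells. Its arguments: {"type":"object","properties":{"rows":{"type":"array"},"grip_force":{"type":"number"}},"required":["rows"]}

```bash
mkdir -p pics; cat > h.py <<'E'
import numpy as np, cv2, json
from rig import monitor, viewer, job
E
python3 - <<'E'
from h import *
s=monitor.get_state()
for k,v in s.items(): print(k,np.round(v,4).tolist())
for c in ("scene","top"):
    d=viewer.camera(c); cv2.imwrite(f"pics/{c}1.png",d["color"])
    print(c,np.round(d["mtx"],1).tolist(),d["D"],np.round(d["T"],4).tolist())
    np.savez(f"{c}1.npz",mtx=d["mtx"],D=d["D"],T=d["T"],color=d["color"])
    for n in ["blue_tile","white_tile","clay_tile","board","jaw_pad","jaw_tab","mug","bowl","tin","rule"]:
        print(n,[(np.round(o["point"],3).tolist(),round(o["score"],2)) for o in viewer.boxes_of(c,n)])
print(monitor.get_state()["time"])
E
```

```text
time 0.0
q [-69.6441, 23.9476, -0.59, 92.4858, 0.2689, 63.6387, -3.0382]
joint_vel [0.0057, 0.0079, 0.169, 0.0027, 0.0621, -0.0076, -0.0025]
tau [0.0005, -86.446, 0.679, -43.4916, 0.0192, 0.0072, 0.0001]
tool_pos [0.2414, 0.5761, 0.2307]
ee_rot [[0.3865, -0.0004, -0.9223], [0.9223, -0.0012, 0.3865], [-0.0012, -1.0, -0.0001]]
ft_force [1.0355, 0.1209, -1.0477]
moment [0.0355, -0.0185, -0.0044]
grip_width 0.0856
scene [[514.0, 0.0, 318.0], [0.0, 514.0, 198.4], [0.0, 0.0, 1.0]] [-0.03960924  0.          0.          0.          0.        ] [[0.5506, -0.684, 0.4785, 1.3117], [0.8347, 0.4581, -0.3056, -0.458], [-0.0102, 0.5677, 0.8232, 1.4235], [0.0, 0.0, 0.0, 1.0]]
blue_tile [([0.432, 0.371, 0.01], 0.89), ([0.568, 0.348, 0.012], 0.8), ([0.718, 0.431, 0.017], 0.73)]
white_tile [([0.543, 0.121, 0.018], 0.82)]
clay_tile [([0.579, 0.227, 0.013], 0.63)]
board [([0.544, -0.25, 0.08], 0.7), ([0.455, -0.012, 0.058], 0.53), ([0.539, 0.119, 0.018], 0.2)]
jaw_pad []
jaw_tab [([0.52, -0.173, 0.102], 0.59)]
mug [([0.727, 0.0, 0.053], 0.58)]
bowl [([0.736, 0.223, 0.028], 0.9), ([0.546, -0.253, 0.079], 
[... 186 characters left out ...]
        0.        ] [[-0.011, 0.9827, -0.1846, 0.3533], [-0.9999, -0.009, 0.0113, 0.0421], [0.0094, 0.1847, 0.9827, 1.1575], [0.0, 0.0, 0.0, 1.0]]
blue_tile [([0.707, 0.431, 0.012], 0.94), ([0.427, 0.378, 0.012], 0.92), ([0.561, 0.356, 0.012], 0.87)]
white_tile [([0.533, 0.124, 0.016], 0.77)]
clay_tile [([0.532, 0.126, 0.015], 0.71), ([0.571, 0.231, 0.008], 0.59)]
board [([0.539, -0.245, 0.076], 0.57)]
jaw_pad [([0.505, -0.163, 0.098], 0.74)]
jaw_tab [([0.51, -0.169, 0.095], 0.6), ([0.542, -0.245, 0.078], 0.43)]
mug [([0.743, 0.004, 0.041], 0.84)]
bowl [([0.766, 0.219, 0.026], 0.91), ([0.508, -0.165, 0.096], 0.42)]
tin [([0.433, -0.004, 0.058], 0.72)]
rule [([0.308, 0.203, 0.007], 0.77)]
1.1
```

View pics/scene1.png

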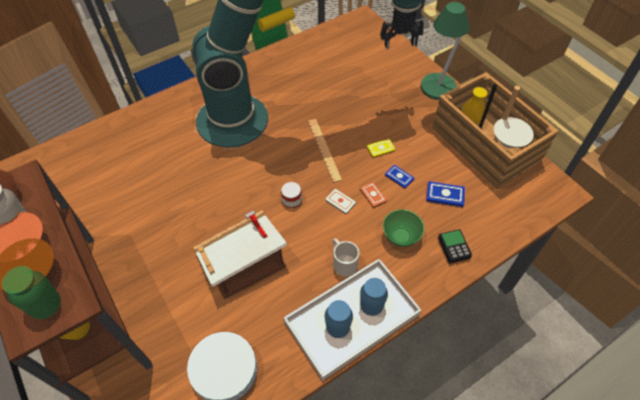

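View pics/top1.png

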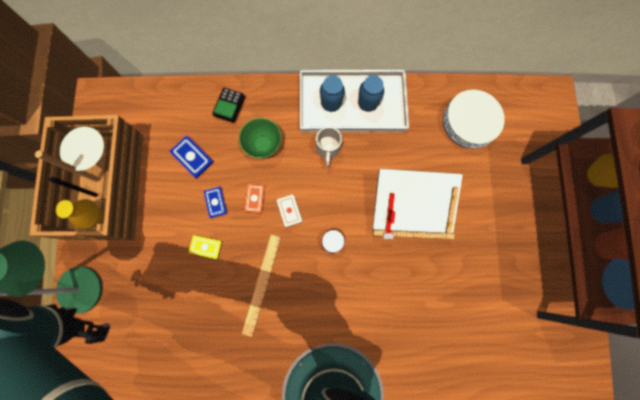

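The scene shows three blue_tile candidates: yellow tile (top 205,247), small blue (top 215,202; scene 400,176) and large blue (top 190,156; scene 446,194). I choose the small blue one and will check it in close crops, together with the board.

```bash
python3 - <<'E'
import numpy as np,cv2
t=np.load("top1.npz")["color"]; s=np.load("scene1.npz")["color"]
def crop(im,x0,y0,w,h,f): return cv2.resize(im[y0:y0+h,x0:x0+w],None,fx=f,fy=f,interpolation=cv2.INTER_CUBIC)
cv2.imwrite("pics/c1.png",np.vstack([crop(t,150,120,160,60*2,4)[:,:]]))
cv2.imwrite("pics/c2.png",crop(t,365,160,110,85,7))
cv2.imwrite("pics/c3.png",crop(s,185,200,115,100,6))
E
```

```text
(no output)
```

View pics/c1.png

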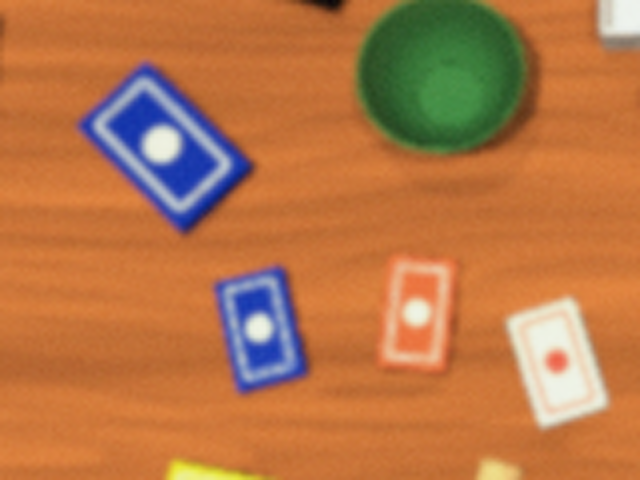

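View pics/c2.png

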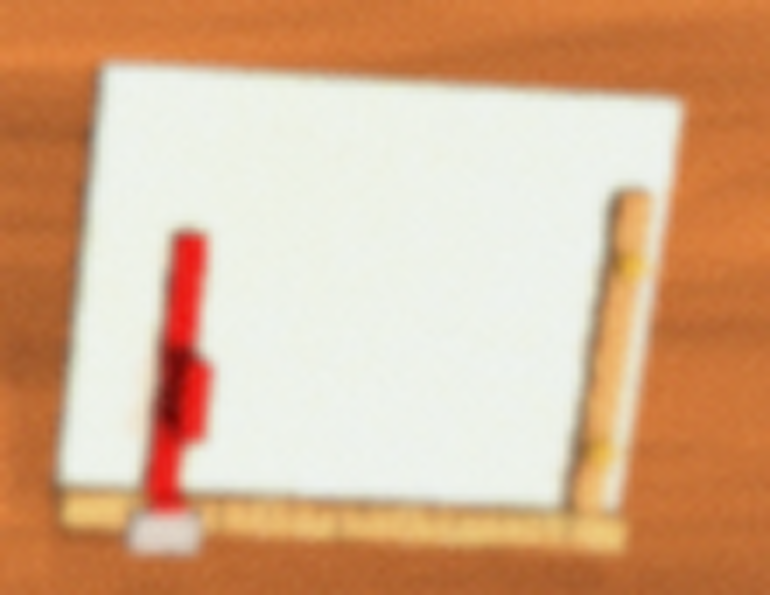

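View pics/c3.png

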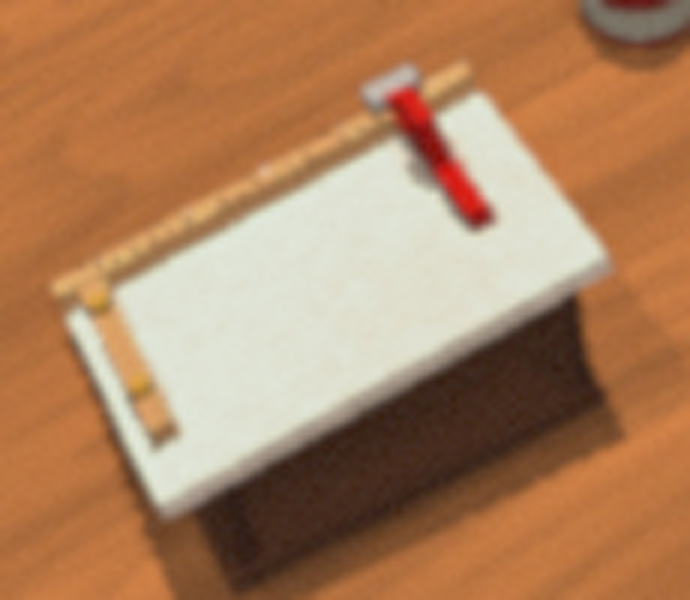

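Small blue tile confirmed (top ~(215,202)); the 1.5x larger blue is at (190,156). Board: ledge on robot side, stop at world −y end, jaw at +y end. Now fit the tile and board poses.

```bash
cat >> h.py <<'E'
def proj(P,c):
    P=np.atleast_2d(P); T=c["T"]; pc=(P-T[:3,3])@T[:3,:3]
    pc=pc*[1,-1,-1]
    return cv2.projectPoints(pc.reshape(-1,1,3),np.zeros(3),np.zeros(3),c["mtx"],c["D"])[0].reshape(-1,2)
def onplane(uv,c,z):
    p=cv2.undistortPoints(np.array(uv,float).reshape(-1,1,2),c["mtx"],c["D"]).reshape(-1,2)
    d=np.c_[p[:,0],-p[:,1],-np.ones(len(p))]@c["T"][:3,:3].T; o=c["T"][:3,3]
    return o+d*((z-o[2])/d[:,2])[:,None]
E
cat > fit.py <<'E'
from h import *
from scipy.optimize import least_squares
from scipy.spatial.transform import Rotation as R
C={n:dict(np.load(n+"1.npz")) for n in("top","scene")}
def cp(x0,y0,f,p): return [x0+(p[0]+.5)/f-.5,y0+(p[1]+.5)/f-.5]
# tile
bl={}
for n in C:
    im=C[n]["color"].astype(int); m=((im[...,0]>90)&(im[...,0]>im[...,2]+50)&(im[...,0]>im[...,1]+40)).astype(np.uint8)
    m=cv2.morphologyEx(m,cv2.MORPH_CLOSE,np.ones((5,5)))
    k,l,st,ce=cv2.connectedComponentsWithStats(m)
    i=min(range(1,k),key=lambda i:np.hypot(*(ce[i]-(dict(top=(215,202),scene=(400,176))[n]))))
    pts=np.argwhere(l==i)[:,::-1].astype(np.float32)
    # filled by hull
    h=cv2.convexHull(pts); mm=np.zeros(m.shape,np.uint8); cv2.fillConvexPoly(mm,h.astype(np.int32),1); pts=np.argwhere(mm)[:,::-1]
    w=onplane(pts,C[n],0.012)[:,:2]; r=cv2.minAreaRect((w*1000).astype(np.float32))
    bl[n]=r; print(n,len(pts),r, w.mean(0)*1000)
# board
obs=[("top",(180,1,0),cp(365,160,7,(102,64))),("top",(180,0,0),cp(365,160,7,(684,99))),
("top",(0,1,14),cp(365,160,7,(62,487))),("top",(0,0,14),cp(365,160,7,(624,513))),
("scene",(180,1,0),cp(185,200,6,(607,256))),("scene",(180,0,0),cp(185,200,6,(160,500))),
("scene",(0,1,0),cp(185,200,6,(484,94))),("scene",(0,0,0),cp(185,200,6,(68,318)))]
def corner(p): 
    return p[:3],R.from_euler("zyx",p[3:]).as_matrix()
def res(p):
    o,r=corner(p); e=[]
    for c,(x,s,z),uv in obs:
        P=o+r@(np.array([x,s*230,z])/1000); e.append(proj(P,C[c])[0]-uv)
    up=r[2,2]; return np.r_[np.ravel(e),(np.arccos(up)-np.radians(25))*300]
s=least_squares(res,[.46,-.35,.034,0,-.42,.05],loss="soft_l1")
o,r=corner(s.x); print(o*1000,np.degrees(s.x[3:]),"tilt",np.degrees(np.arccos(r[2,2])));print(r.round(4).tolist());print(res(s.x).round(1))
np.savez("board.npz",o=o,r=r)
E
python3 fit.py
```

```text
top 492 ((563.6310424804688, 350.2698974609375), (87.96448516845703, 54.52022933959961), 14.7960844039917) [563.45080811 350.33597886]
scene 324 ((569.162353515625, 349.7715759277344), (85.23506927490234, 56.331539154052734), 15.369091033935547) [569.18023814 349.7946017 ]
[ 461.33338535 -360.09707967   39.39510747] [ -3.22474983 -24.98837184   1.29090412] tilt 25.019555074002966
[[0.905, 0.051, -0.4224], [-0.0657, 0.9976, -0.0204], [0.4204, 0.0463, 0.9062]]
[ 1.8 -1.1 -2.  -1.5  2.3  0.9 -0.7  0.6 -0.8  1.   1.7 -1.2 -2.3  0.8
  0.9 -2.5  0.1]
```

```bash
cat > fit2.py <<'E'
exec(open("fit.py").read().split("def res(p)")[0])
import sys
def mk(fz,fl,seam):
  def res(p):
    o,r=corner(p[:6]); e=[]
    for c,(x,s,z),uv in obs:
        P=o+r@(np.array([x/180*(p[7] if fl else 180),s*p[6],z])/1000); P=P+(p[8:11]/1000 if c=="scene" else 0); e.append(proj(P,C[c])[0]-uv)
    return np.r_[np.ravel(e),(np.arccos(r[2,2])-np.radians(25))*300,(o[2]-.034)*1000*fz,p[8:11]*seam,(p[7]-180)*.01]
  return res
for a in [(0,0,10),(0,1,10),(.3,1,10),(.3,1,.3),(.3,0,.3)]:
    f=mk(*a); s=least_squares(f,[.46,-.35,.034,0,-.42,.05,235,180,0,0,0],x_scale=[.01]*6+[10,10,1,1,1])
    o,r=corner(s.x[:6]); print(a,(o*1000).round(1),np.degrees(s.x[3:6]).round(2),s.x[6:].round(1),"cost",s.cost.round(2)); print(f(s.x)[:16].round(1))
E
python3 fit2.py
```

```text
top 492 ((563.6310424804688, 350.2698974609375), (87.96448516845703, 54.52022933959961), 14.7960844039917) [563.45080811 350.33597886]
scene 324 ((569.162353515625, 349.7715759277344), (85.23506927490234, 56.331539154052734), 15.369091033935547) [569.18023814 349.7946017 ]
(0, 0, 10) [ 460.5 -365.    33.1] [ -3.31 -24.95   2.4 ] [241.8 180.   -0.    0.    0. ] cost 3.19
[ 0.  -1.  -0.6 -0.7  0.1  1.   0.2  1.1  0.7  0.4 -0.1  0.9 -0.4 -0.
 -0.2 -0.9]
(0, 1, 10) [ 463.4 -365.1   34.7] [ -3.29 -24.89   2.62] [241.8 174.2   0.    0.   -0. ] cost 0.73
[ 0.  -0.2 -0.7  0.2  0.2 -0.1  0.4  0.   0.3 -0.2 -0.4  0.4 -0.1  0.2
  0.  -0.4]
(0.3, 1, 10) [ 463.3 -365.1   34.4] [ -3.29 -24.88   2.67] [241.9 174.3  -0.    0.   -0. ] cost 0.74
[ 0.  -0.1 -0.7  0.2  0.2 -0.1  0.4  0.1  0.3 -0.1 -0.4  0.4 -0.1  0.2
  0.  -0.4]
(0.3, 1, 0.3) [ 463.3 -365.2   34.3] [ -3.29 -24.88   2.66] [ 2.420e+02  1.743e+02 -2.000e-01  2.000e-01 -1.000e-01] cost 0.73
[ 0.  -0.1 -0.7  0.2  0.2 -0.1  0.4  0.1  0.3 -0.2 -0.4  0.4 -0.1  0.2
  0.1 -0.4]
(0.3, 0, 0.3) [ 460.7 -365.3   33.1] [ -3.31 -24.96   2.27] [ 2.418e+02  1.800e+02 -6.000e-01  4.000e-01 -1.000e-01] cost 3.17
[ 0.  -1.  -0.6 -0.7  0.1  0.9  0.3  1.   0.7  0.4 -0.1  0.7 -0.4 -0.
 -0.3 -1. ]
```

```bash
cat > b.py <<'E'
exec(open("fit2.py").read().split("for a in")[0])
f=mk(.3,1,10); s=least_squares(f,[.46,-.35,.034,0,-.42,.05,235,180,0,0,0],x_scale=[.01]*6+[10,10,1,1,1])
o,r=corner(s.x[:6]); o=o+r@[0,.012,0]
np.savez("board.npz",o=o,r=r); print("O",o,r.round(4).tolist())
def ray(c,uv,h):
    p=cv2.undistortPoints(np.array(uv,float).reshape(1,1,2),c["mtx"],c["D"]).ravel(); d=c["T"][:3,:3]@[p[0],-p[1],-1]
    a=r.T@(c["T"][:3,3]-o); b=r.T@d; return (a+b*(h-a[2])/b[2])*1000
for n,c,uv,h in [("stop lo","top",cp(365,160,7,(570,508)),.014),("stop hi","top",cp(365,160,7,(611,200)),.014),("stop top end","top",cp(365,160,7,(630,188)),.014),("jaw hi","top",cp(365,160,7,(207,236)),.016),("jaw lo","top",cp(365,160,7,(183,500)),.016),("tab","top",cp(365,160,7,(211,370)),.048),("tabL","top",cp(365,160,7,(205,440)),.048),
 ("s stop hi face","scene",cp(185,200,6,(176,425)),.014),("s stop lo","scene",cp(185,200,6,(110,285)),.014),("s jaw end L","scene",cp(185,200,6,(472,222)),.016),("s jaw end R","scene",cp(185,200,6,(494,208)),.016)]:
    print(n,ray(C[c],uv,h).round(1))
for x,y,z in [(90,76,0),(50,167,38),(50,167,48)]: print((x,y,z),(o+r@(np.array([x,y,z])/1000)).round(4))
E
python3 b.py
cat >> h.py <<'E'
def go(xyz,yaw=None):
    """shift in cm/rad from the present pose to world xyz and tool-x yaw (deg)"""
    s=monitor.get_state(); Rm=np.array(s["ee_rot"]); d=(np.array(xyz)-s["tool_pos"])@Rm*100
    y=np.degrees(np.arctan2(Rm[1,0],Rm[0,0])); t=0 if yaw is None else -np.radians((yaw-y+180)%360-180)
    print("pos",np.round(s["tool_pos"],4),"yaw",round(y,2),"shift",d.round(2),"twist",round(t,3),"F",np.round(s["ft_force"],1),"w",round(s["grip_width"],4),"t",round(s["time"],2))
E
python3 -c "
from h import *
go([.565,.35,.12],105)"
```

```text
top 492 ((563.6310424804688, 350.2698974609375), (87.96448516845703, 54.52022933959961), 14.7960844039917) [563.45080811 350.33597886]
scene 324 ((569.162353515625, 349.7715759277344), (85.23506927490234, 56.331539154052734), 15.369091033935547) [569.18023814 349.7946017 ]
O [ 0.46392042 -0.35315144  0.0352183 ] [[0.9057, 0.052, -0.4208], [-0.0769, 0.9961, -0.0423], [0.4169, 0.0707, 0.9062]]
stop lo [ 1.2 13.1 14. ]
stop hi [133.8  16.5  14. ]
stop top end [139.2   9.2  14. ]
jaw hi [109.4 183.2  16. ]
jaw lo [ -2.7 179.7  16. ]
tab [ 62.4 183.8  48. ]
tabL [ 33.4 182.8  48. ]
s stop hi face [146.4  11.8  14. ]
s stop lo [14.1 14.  14. ]
s jaw end L [118.5 182.7  16. ]
s jaw end R [116.9 195.7  16. ]
(90, 76, 0) [ 0.5494 -0.2844  0.0781]
(50, 167, 38) [ 0.5019 -0.1922  0.1023]
(50, 167, 48) [ 0.4977 -0.1927  0.1114]
pos [0.2415 0.5764 0.2313] yaw 67.27 shift [ -8.39  11.13 -38.58] twist -0.659 F [-0.5 -0.3 -0.5] w 0.0855 t 1.1
```

{"fn": "arm_command", "kwargs": {
  "rows": [
    {"xyz": [-8.4, 9, -38.6], "twist": -0.659, "gripper": 0},
    {"xyz": [-8.4, 9, -38.6], "twist": -0.659, "gripper": 0},
    {"xyz": [-8.4, 9, -38.6], "twist": -0.659, "gripper": 0},
    {"xyz": [-8.4, 9, -38.6], "twist": -0.659, "gripper": 0},
    {"xyz": [-8.4, 9, -38.6], "twist": -0.659, "gripper": 0},
    {"xyz": [-8.4, 9, -38.6], "twist": -0.659, "gripper": 0},
    {"xyz": [-8.4, 9, -38.6], "twist": -0.659, "gripper": 0},
    {"xyz": [-8.4, 9, -38.6], "twist": -0.659, "gripper": 0},
    {"xyz": [-8.4, 9, -38.6], "twist": -0.659, "gripper": 0},
    {"xyz": [-8.4, 9, -38.6], "twist": -0.659, "gripper": 0}
  ],
  "grip_force": 25
}}

```text
time: 1.93
tool_pos: [0.5666, 0.3483, 0.141]
ee_rot: [[-0.259, 0.0, -0.966], [0.966, 0.0, -0.259], [0.0, -1.0, -0.0]]
ft_force: [1.0, 0.3, 0.2]
grip_width: 0.0854
```

```bash
python3 - <<'E'
from h import *
for c in ("top","scene"):
    d=viewer.camera(c); x,y=((170,150) if c=="top" else (350,110))
    cv2.imwrite(f"pics/{c}2.png",cv2.resize(d["color"][y:y+100,x:x+130],None,fx=5,fy=5,interpolation=cv2.INTER_CUBIC))
go([.565,.35,.03],105)
E
```

```text
pos [0.5701 0.343  0.1394] yaw 104.53 shift [ 0.85 10.94  0.31] twist -0.008 F [ 0.2 -1.4  0.6] w 0.0853 t 2.03
```

View pics/scene2.png

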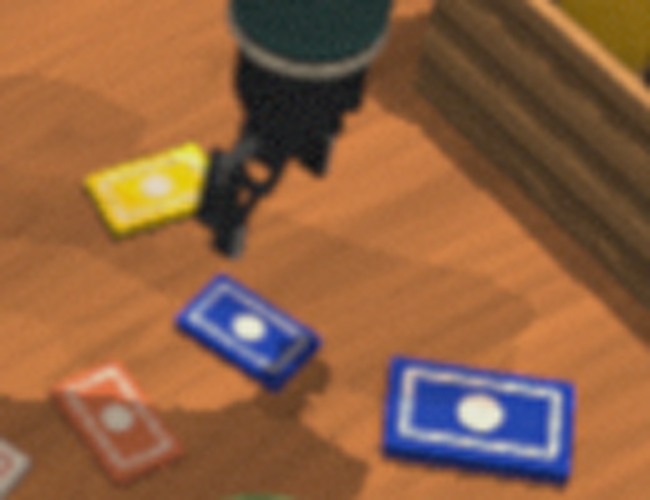

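View pics/top2.png

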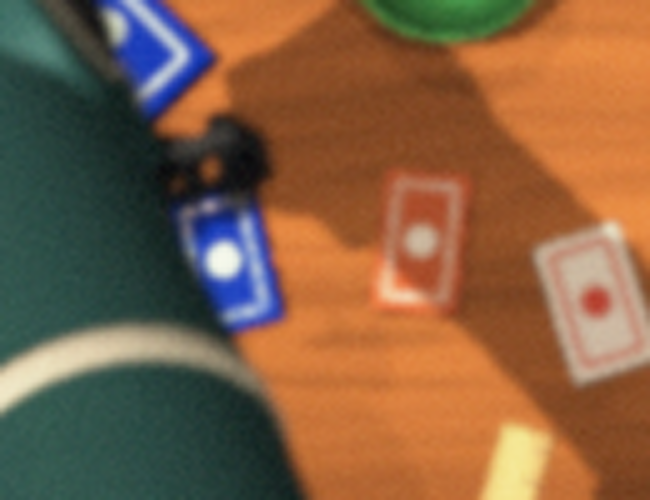

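{"fn": "arm_command", "kwargs": {
  "rows": [
    {"xyz": [0, 3, 0], "twist": 0, "gripper": 0},
    {"xyz": [0, 6, 0], "twist": 0, "gripper": 0},
    {"xyz": [0, 9, 0], "twist": 0, "gripper": 0},
    {"xyz": [0, 11, 0], "twist": 0, "gripper": 0},
    {"xyz": [0, 11, 0], "twist": 0, "gripper": 0},
    {"xyz": [0, 11, 0], "twist": 0, "gripper": 0}
  ]
}}

```text
time: 2.53
tool_pos: [0.5648, 0.3496, 0.0309]
ee_rot: [[-0.259, -0.001, -0.966], [0.966, -0.001, -0.259], [-0.001, -1.0, 0.001]]
ft_force: [0.7, -0.3, 1.0]
grip_width: 0.0853
```

```bash
python3 - <<'E'
from h import *
for i in range(3):
  d=viewer.camera("scene"); go([.565,.35,.01],105)
x,y=350,110
cv2.imwrite(f"pics/scene3.png",cv2.resize(d["color"][y:y+100,x:x+130],None,fx=5,fy=5,interpolation=cv2.INTER_CUBIC))
E
```

```text
pos [0.5655 0.3501 0.0324] yaw 105.02 shift [0.   2.24 0.05] twist 0.0 F [-0.4  0.6  0.6] w 0.0855 t 2.58
pos [0.5659 0.3503 0.033 ] yaw 105.02 shift [-0.01  2.3   0.1 ] twist 0.0 F [ 0.2  0.  -0.4] w 0.0853 t 2.63
pos [0.566  0.3504 0.0332] yaw 105.02 shift [-0.01  2.32  0.11] twist 0.0 F [ 0.3 -0.7 -0.5] w 0.085 t 2.68
```

View pics/scene3.png

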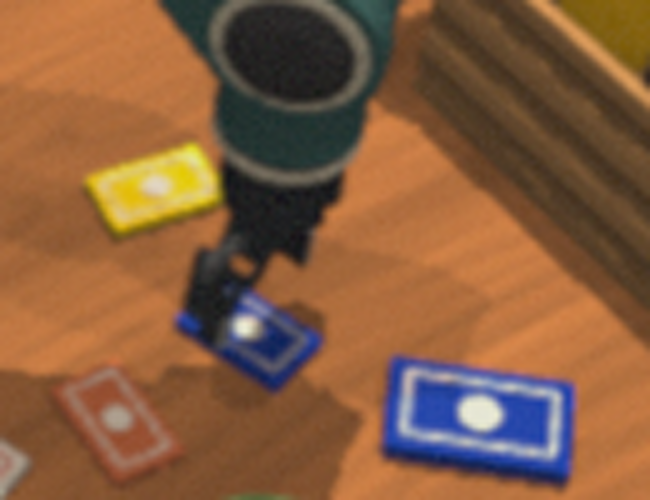

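{"fn": "arm_command", "kwargs": {
  "rows": [
    {"xyz": [0, 1.5, 0.05], "twist": 0, "gripper": 0},
    {"xyz": [0, 3.0, 0.05], "twist": 0, "gripper": 0},
    {"xyz": [0, 3.0, 0.05], "twist": 0, "gripper": 0},
    {"xyz": [0, 3.0, 0.05], "twist": 0, "gripper": 0},
    {"xyz": [0, 3.0, 0.05], "twist": 0, "gripper": 0}
  ]
}}

```text
time: 3.1
tool_pos: [0.5647, 0.3497, 0.0014]
ee_rot: [[-0.259, -0.0, -0.966], [0.966, -0.0, -0.259], [-0.0, -1.0, 0.0]]
ft_force: [-0.2, -0.5, 0.5]
grip_width: 0.0855
```

```bash
python3 -c "
from h import *
go([.565,.35,.0025],105)"
```

```text
pos [0.5647 0.3497 0.0014] yaw 105.02 shift [ 0.02 -0.11 -0.04] twist 0.0 F [-0.2 -0.5  0.5] w 0.0855 t 3.1
```

{"fn": "arm_command", "kwargs": {
  "rows": [
    {"xyz": [0, -0.1, 0], "twist": 0, "gripper": 150},
    {"xyz": [0, -0.1, 0], "twist": 0, "gripper": 150},
    {"xyz": [0, -0.1, 0], "twist": 0, "gripper": 150},
    {"xyz": [0, -0.1, 0], "twist": 0, "gripper": 150},
    {"xyz": [0, -0.1, 0], "twist": 0, "gripper": 150},
    {"xyz": [0, -0.1, 0], "twist": 0, "gripper": 150},
    {"xyz": [0, -0.1, 0], "twist": 0, "gripper": 150},
    {"xyz": [0, -0.1, 0], "twist": 0, "gripper": 150}
  ],
  "grip_force": 25
}}

```text
time: 3.77
tool_pos: [0.5649, 0.3498, 0.003]
ee_rot: [[-0.259, 0.001, -0.966], [0.966, 0.0, -0.259], [0.0, -1.0, -0.001]]
ft_force: [-1.2, -1.1, 6.1]
grip_width: 0.0529
```

```bash
python3 -c "
from h import *
go([.565,.35,.15],105)"
```

```text
pos [0.5649 0.3498 0.003 ] yaw 105.02 shift [  0.02 -14.7   -0.02] twist 0.0 F [-1.2 -1.1  6.1] w 0.0529 t 3.77
```

{"fn": "arm_command", "kwargs": {
  "rows": [
    {"xyz": [0, -0.2, 0], "twist": 0, "gripper": 100},
    {"xyz": [0, -0.2, 0], "twist": 0, "gripper": 60},
    {"xyz": [0, -0.2, 0], "twist": 0, "gripper": 60},
    {"xyz": [0, -0.4, 0], "twist": 0, "gripper": 60},
    {"xyz": [0, -0.4, 0], "twist": 0, "gripper": 60},
    {"xyz": [0, -0.4, 0], "twist": 0, "gripper": 60}
  ],
  "grip_force": 25
}}

```text
time: 4.27
tool_pos: [0.5646, 0.3497, 0.0064]
ee_rot: [[-0.259, 0.0, -0.966], [0.966, 0.0, -0.259], [-0.0, -1.0, -0.0]]
ft_force: [-0.2, 0.0, -0.2]
grip_width: 0.0651
```

{"fn": "arm_command", "kwargs": {
  "rows": [
    {"xyz": [0, 0, 0], "twist": 0, "gripper": 150},
    {"xyz": [0, 0, 0], "twist": 0, "gripper": 150},
    {"xyz": [0, 0, 0], "twist": 0, "gripper": 150},
    {"xyz": [0, 0, 0], "twist": 0, "gripper": 150},
    {"xyz": [0, 0, 0], "twist": 0, "gripper": 150},
    {"xyz": [0, 0, 0], "twist": 0, "gripper": 150}
  ],
  "grip_force": 25
}}

```text
time: 4.77
tool_pos: [0.5646, 0.3497, 0.0066]
ee_rot: [[-0.259, 0.0, -0.966], [0.966, 0.0, -0.259], [-0.0, -1.0, -0.0]]
ft_force: [-2.0, -0.4, 6.0]
grip_width: 0.0527
```

```bash
python3 - <<'E'
from h import *
go([.565,.35,.15],105)
d=viewer.camera("scene"); x,y=370,130
cv2.imwrite(f"pics/scene4.png",cv2.resize(d["color"][y:y+70,x:x+70],None,fx=8,fy=8,interpolation=cv2.INTER_CUBIC))
go([.565,.35,.15],105)
E
```

```text
pos [0.5646 0.3497 0.0066] yaw 105.02 shift [  0.02 -14.34  -0.05] twist 0.0 F [-2.  -0.4  6. ] w 0.0527 t 4.77
pos [0.5646 0.3496 0.0066] yaw 105.02 shift [  0.02 -14.34  -0.05] twist 0.0 F [-1.9 -0.8  5.5] w 0.0525 t 4.82
```

View pics/scene4.png

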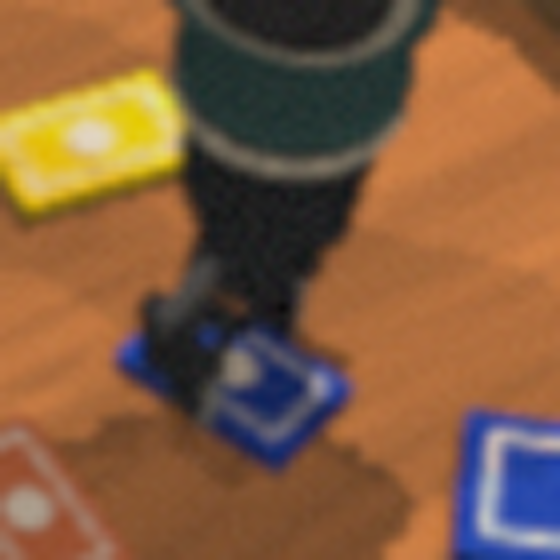

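{"fn": "arm_command", "kwargs": {
  "rows": [
    {"xyz": [0, 0, 0], "twist": 0, "gripper": 100},
    {"xyz": [0, 0, 0], "twist": 0, "gripper": 60},
    {"xyz": [0, 0, 0], "twist": 0, "gripper": 60},
    {"xyz": [0, 0.45, 0], "twist": 0, "gripper": 60},
    {"xyz": [0, 0.45, 0], "twist": 0, "gripper": 60},
    {"xyz": [0, 0.45, 0], "twist": 0, "gripper": 60}
  ],
  "grip_force": 30
}}

```text
time: 5.32
tool_pos: [0.5643, 0.3495, 0.0013]
ee_rot: [[-0.259, -0.001, -0.966], [0.966, -0.001, -0.259], [-0.0, -1.0, 0.001]]
ft_force: [0.3, 0.6, 0.5]
grip_width: 0.0653
```

{"fn": "arm_command", "kwargs": {
  "rows": [
    {"xyz": [0, 0, 0], "twist": 0, "gripper": 150},
    {"xyz": [0, 0, 0], "twist": 0, "gripper": 150},
    {"xyz": [0, 0, 0], "twist": 0, "gripper": 150},
    {"xyz": [0, 0, 0], "twist": 0, "gripper": 150},
    {"xyz": [0, 0, 0], "twist": 0, "gripper": 150},
    {"xyz": [0, 0, 0], "twist": 0, "gripper": 150}
  ],
  "grip_force": 30
}}

```text
time: 5.82
tool_pos: [0.5647, 0.3497, 0.0019]
ee_rot: [[-0.259, 0.0, -0.966], [0.966, 0.0, -0.259], [0.0, -1.0, -0.0]]
ft_force: [-0.2, -0.4, 1.2]
grip_width: 0.053
```

{"fn": "arm_command", "kwargs": {
  "rows": [
    {"xyz": [0, -0.7, 0], "twist": 0, "gripper": 150},
    {"xyz": [0, -2.5, 0], "twist": 0, "gripper": 150},
    {"xyz": [0, -5, 0], "twist": 0, "gripper": 150},
    {"xyz": [0, -8, 0], "twist": 0, "gripper": 150},
    {"xyz": [0, -10, 0], "twist": 0, "gripper": 150},
    {"xyz": [0, -10, 0], "twist": 0, "gripper": 150},
    {"xyz": [0, -10, 0], "twist": 0, "gripper": 150}
  ]
}}

```text
time: 6.4
tool_pos: [0.5651, 0.3499, 0.1032]
ee_rot: [[-0.259, 0.002, -0.966], [0.966, 0.001, -0.259], [0.001, -1.0, -0.002]]
ft_force: [0.1, 0.0, -1.6]
grip_width: 0.0529
```

```bash
python3 - <<'E'
from h import *
d=viewer.camera("scene"); x,y=340,90
cv2.imwrite(f"pics/scene5.png",cv2.resize(d["color"][y:y+100,x:x+100],None,fx=6,fy=6,interpolation=cv2.INTER_CUBIC))
b=np.load("board.npz"); P=b["o"]+b["r"]@[.09,.076,0]; print(P, np.degrees(np.arctan2(b["r"][1,1],b["r"][0,1])))
go([P[0],P[1],.2],90-3.3)
E
```

```text
[ 0.54938457 -0.2843627   0.07811338] 87.01086200120172
pos [0.5645 0.3495 0.1019] yaw 105.02 shift [-60.83  -9.81  17.88] twist 0.32 F [-0.8 -1.  -2.1] w 0.0532 t 6.45
```

View pics/scene5.png

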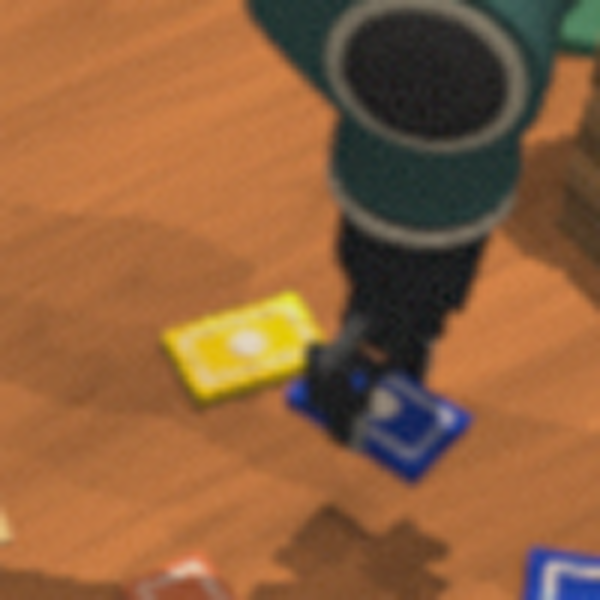

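{"fn": "arm_command", "kwargs": {
  "rows": [
    {"xyz": [-3, -4, 1], "twist": 0.05, "gripper": 150},
    {"xyz": [-7, -8, 2.1], "twist": 0.1, "gripper": 150},
    {"xyz": [-11, -9, 3.2], "twist": 0.15, "gripper": 150},
    {"xyz": [-15, -9.8, 4.4], "twist": 0.2, "gripper": 150},
    {"xyz": [-19, -9.8, 5.6], "twist": 0.25, "gripper": 150},
    {"xyz": [-23, -9.8, 6.8], "twist": 0.3, "gripper": 150},
    {"xyz": [-27, -9.8, 7.9], "twist": 0.32, "gripper": 150},
    {"xyz": [-31, -9.8, 9.1], "twist": 0.32, "gripper": 150},
    {"xyz": [-35, -9.8, 10.3], "twist": 0.32, "gripper": 150},
    {"xyz": [-39, -9.8, 11.5], "twist": 0.32, "gripper": 150}
  ]
}}

```text
time: 7.28
tool_pos: [0.5543, -0.035, 0.1988]
ee_rot: [[0.058, -0.002, -0.998], [0.998, -0.0, 0.058], [-0.0, -1.0, 0.002]]
ft_force: [1.1, 0.6, -0.3]
grip_width: 0.0531
```

```bash
python3 -c "
from h import *
go([.5494,-.2844,.16],86.8)"
```

```text
pos [ 0.5543 -0.035   0.1988] yaw 86.69 shift [-24.93   3.89  -0.96] twist -0.002 F [ 1.1  0.6 -0.3] w 0.0531 t 7.28
```

{"fn": "arm_command", "kwargs": {
  "rows": [
    {"xyz": [-4, 0, -0.1], "twist": 0, "gripper": 150},
    {"xyz": [-8, 0, -0.3], "twist": 0, "gripper": 150},
    {"xyz": [-12, 0, -0.4], "twist": 0, "gripper": 150},
    {"xyz": [-16, 0, -0.6], "twist": 0, "gripper": 150},
    {"xyz": [-19.5, 0.5, -0.7], "twist": 0, "gripper": 150},
    {"xyz": [-22, 2, -0.8], "twist": 0, "gripper": 150},
    {"xyz": [-22.7, 3.8, -0.8], "twist": 0, "gripper": 150},
    {"xyz": [-22.7, 3.8, -0.8], "twist": 0, "gripper": 150},
    {"xyz": [-22.7, 3.8, -0.8], "twist": 0, "gripper": 150},
    {"xyz": [-22.7, 3.8, -0.8], "twist": 0, "gripper": 150}
  ]
}}

```text
time: 8.12
tool_pos: [0.5505, -0.2589, 0.162]
ee_rot: [[0.057, -0.0, -0.998], [0.998, 0.0, 0.057], [0.0, -1.0, 0.0]]
ft_force: [0.4, 0.2, 0.3]
grip_width: 0.053
```

```bash
python3 - <<'E'
from h import *
d=viewer.camera("scene"); x,y=175,170
cv2.imwrite(f"pics/scene6.png",cv2.resize(d["color"][y:y+125,x:x+130],None,fx=4.5,fy=4.5,interpolation=cv2.INTER_CUBIC))
go([.5494,-.2844,.115],86.8)
E
```

```text
pos [ 0.5508 -0.2589  0.1624] yaw 86.78 shift [-2.55  4.74 -0.  ] twist -0.0 F [ 0.7 -0.3 -0.5] w 0.053 t 8.17
```

View pics/scene6.png

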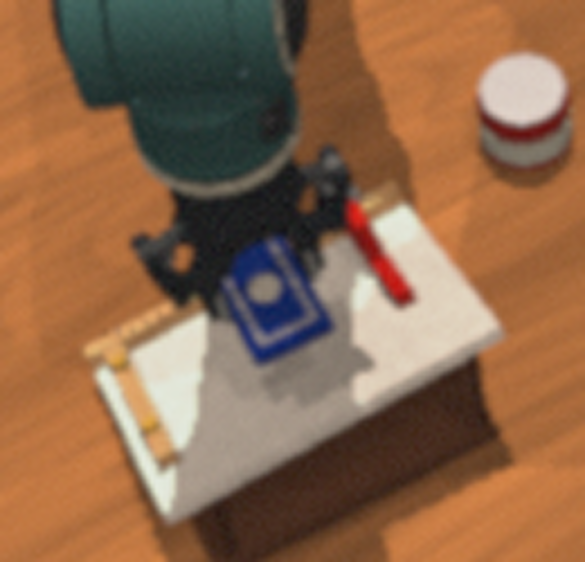

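{"fn": "arm_command", "kwargs": {
  "rows": [
    {"xyz": [-1.3, 0.5, 0], "twist": 0, "gripper": 150},
    {"xyz": [-2.5, 1.5, 0], "twist": 0, "gripper": 150},
    {"xyz": [-2.5, 3, 0], "twist": 0, "gripper": 150},
    {"xyz": [-2.5, 4.5, 0], "twist": 0, "gripper": 150},
    {"xyz": [-2.5, 4.7, 0], "twist": 0, "gripper": 150},
    {"xyz": [-2.5, 4.7, 0], "twist": 0, "gripper": 150}
  ],
  "grip_force": 20
}}

```text
time: 8.67
tool_pos: [0.5482, -0.2853, 0.114]
ee_rot: [[0.058, -0.002, -0.998], [0.998, 0.0, 0.058], [0.0, -1.0, 0.002]]
ft_force: [-0.5, 0.1, -0.4]
grip_width: 0.0527
```

```bash
python3 - <<'E'
from h import *
d=viewer.camera("scene"); x,y=175,170
cv2.imwrite(f"pics/scene7.png",cv2.resize(d["color"][y:y+125,x:x+130],None,fx=4.5,fy=4.5,interpolation=cv2.INTER_CUBIC))
go([.5494,-.2844,.1],86.8)
E
```

```text
pos [ 0.5487 -0.2854  0.1149] yaw 86.68 shift [ 0.11  1.49 -0.07] twist -0.002 F [ 0.1  0.5 -1.6] w 0.0528 t 8.72
```

View pics/scene7.png

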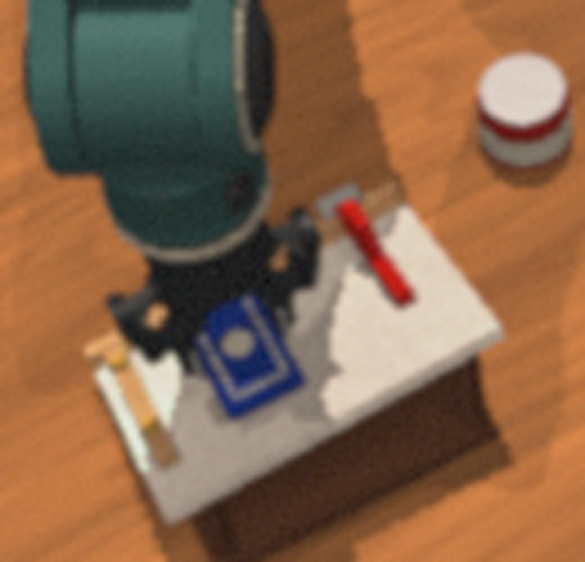

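{"fn": "arm_command", "kwargs": {
  "rows": [
    {"xyz": [0, 0.5, 0], "twist": 0, "gripper": 150},
    {"xyz": [0, 1.0, 0], "twist": 0, "gripper": 150},
    {"xyz": [0, 1.3, 0], "twist": 0, "gripper": 150},
    {"xyz": [0, 1.5, 0], "twist": 0, "gripper": 150},
    {"xyz": [0, 1.7, 0], "twist": 0, "gripper": 150},
    {"xyz": [0, 1.7, 0], "twist": 0, "gripper": 150}
  ],
  "grip_force": 20
}}

```text
time: 9.22
tool_pos: [0.5486, -0.2853, 0.0978]
ee_rot: [[0.058, -0.0, -0.998], [0.998, -0.0, 0.058], [-0.0, -1.0, 0.0]]
ft_force: [-3.4, -0.3, 5.2]
grip_width: 0.0529
```

{"fn": "arm_command", "kwargs": {
  "rows": [
    {"xyz": [0, 0.15, 0], "twist": 0, "gripper": 150},
    {"xyz": [0, 0.3, 0], "twist": 0, "gripper": 150},
    {"xyz": [0, 0.45, 0], "twist": 0, "gripper": 150},
    {"xyz": [0, 0.6, 0], "twist": 0, "gripper": 150},
    {"xyz": [0, 0.6, 0], "twist": 0, "gripper": 150}
  ],
  "grip_force": 20
}}

```text
time: 9.63
tool_pos: [0.5485, -0.2853, 0.0919]
ee_rot: [[0.058, -0.0, -0.998], [0.998, -0.0, 0.058], [-0.0, -1.0, 0.0]]
ft_force: [-4.0, -1.0, 3.9]
grip_width: 0.0528
```

```bash
python3 - <<'E'
from h import *
d=viewer.camera("scene"); x,y=175,170
cv2.imwrite(f"pics/scene8.png",cv2.resize(d["color"][y:y+125,x:x+130],None,fx=4.5,fy=4.5,interpolation=cv2.INTER_CUBIC))
go([.5494,-.2844,.08],86.8)
E
```

```text
pos [ 0.5486 -0.2853  0.092 ] yaw 86.67 shift [ 0.1   1.2  -0.08] twist -0.002 F [-4.  -0.1  4. ] w 0.0533 t 9.68
```

View pics/scene8.png

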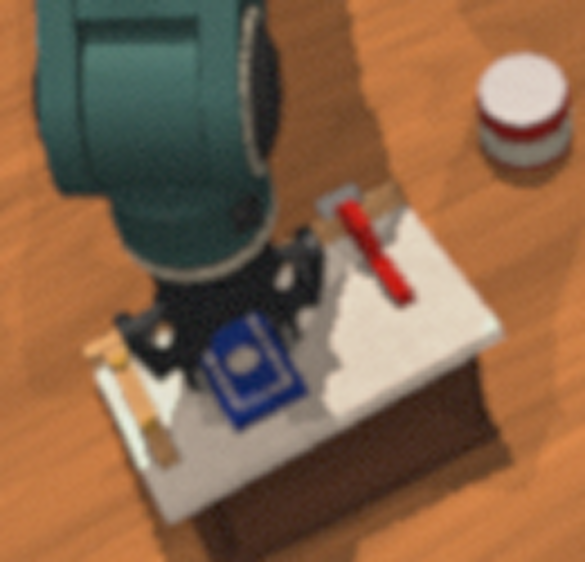

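The tile is pivoting in the pads at about 4 N as planned; carry on lowering until it lies flush.

{"fn": "arm_command", "kwargs": {
  "rows": [
    {"xyz": [0, 0.15, 0], "twist": 0, "gripper": 150},
    {"xyz": [0, 0.3, 0], "twist": 0, "gripper": 150},
    {"xyz": [0, 0.45, 0], "twist": 0, "gripper": 150},
    {"xyz": [0, 0.6, 0], "twist": 0, "gripper": 150},
    {"xyz": [0, 0.6, 0], "twist": 0, "gripper": 150}
  ],
  "grip_force": 20
}}

```text
time: 10.1
tool_pos: [0.5487, -0.2851, 0.0856]
ee_rot: [[0.058, -0.0, -0.998], [0.998, -0.0, 0.058], [-0.0, -1.0, -0.0]]
ft_force: [-2.7, -1.2, 3.7]
grip_width: 0.0533
```

{"fn": "arm_command", "kwargs": {
  "rows": [
    {"xyz": [0, 0.1, 0], "twist": 0, "gripper": 150},
    {"xyz": [0, 0.2, 0], "twist": 0, "gripper": 150},
    {"xyz": [0, 0.3, 0], "twist": 0, "gripper": 150},
    {"xyz": [0, 0.3, 0], "twist": 0, "gripper": 150}
  ],
  "grip_force": 20
}}

```text
time: 10.43
tool_pos: [0.5489, -0.285, 0.0827]
ee_rot: [[0.058, 0.0, -0.998], [0.998, -0.0, 0.058], [-0.0, -1.0, -0.0]]
ft_force: [-2.1, -0.4, 4.7]
grip_width: 0.0529
```

```bash
python3 - <<'E'
from h import *
d=viewer.camera("scene"); x,y=175,170
cv2.imwrite(f"pics/scene9.png",cv2.resize(d["color"][y:y+125,x:x+130],None,fx=4.5,fy=4.5,interpolation=cv2.INTER_CUBIC))
go([.5494,-.2844,.08],86.8)
E
```

```text
pos [ 0.5489 -0.2851  0.0828] yaw 86.69 shift [ 0.07  0.28 -0.05] twist -0.002 F [-1.2 -0.8  4.8] w 0.0529 t 10.48
```

View pics/scene9.png

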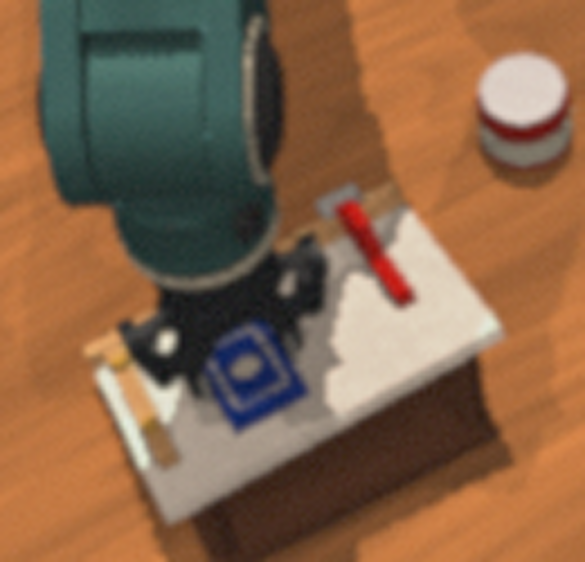

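{"fn": "arm_command", "kwargs": {
  "rows": [
    {"xyz": [0, 0.1, 0], "twist": 0, "gripper": 150},
    {"xyz": [0, 0.2, 0], "twist": 0, "gripper": 150},
    {"xyz": [0, 0.2, 0], "twist": 0, "gripper": 150}
  ],
  "grip_force": 20
}}

```text
time: 10.73
tool_pos: [0.5489, -0.2851, 0.0812]
ee_rot: [[0.058, 0.0, -0.998], [0.998, -0.0, 0.058], [-0.0, -1.0, -0.0]]
ft_force: [-2.9, 0.8, 9.5]
grip_width: 0.0528
```

{"fn": "arm_command", "kwargs": {
  "rows": [
    {"xyz": [0, 0.1, 0], "twist": 0, "gripper": 150},
    {"xyz": [0, 0.1, 0], "twist": 0, "gripper": 150}
  ],
  "grip_force": 20
}}

```text
time: 10.9
tool_pos: [0.5491, -0.2851, 0.0806]
ee_rot: [[0.058, 0.001, -0.998], [0.998, -0.0, 0.058], [-0.0, -1.0, -0.001]]
ft_force: [-4.5, 1.4, 16.3]
grip_width: 0.0532
```

Force rose to 16 N at the expected flush height (TCP z 0.0806 vs 0.080): tile is flat on the board. Release.

{"fn": "arm_command", "kwargs": {
  "rows": [
    {"xyz": [0, -0.1, 0], "twist": 0, "gripper": 20},
    {"xyz": [0, -0.1, 0], "twist": 0, "gripper": 20},
    {"xyz": [0, -0.1, 0], "twist": 0, "gripper": 20},
    {"xyz": [0, -0.3, 0], "twist": 0, "gripper": 20},
    {"xyz": [0, -1.5, 0], "twist": 0, "gripper": 20},
    {"xyz": [0, -4.5, 0], "twist": 0, "gripper": 20},
    {"xyz": [0, -8, 0], "twist": 0, "gripper": 20},
    {"xyz": [0, -10, 0], "twist": 0, "gripper": 20}
  ]
}}

```text
time: 11.57
tool_pos: [0.5494, -0.2857, 0.184]
ee_rot: [[0.058, 0.003, -0.998], [0.998, -0.001, 0.058], [-0.001, -1.0, -0.003]]
ft_force: [0.1, -0.0, 0.9]
grip_width: 0.0786
```

```bash
python3 - <<'E'
from h import *
for c,(x,y) in dict(scene=(175,170),top=(360,155)).items():
    d=viewer.camera(c)
    cv2.imwrite(f"pics/{c}10.png",cv2.resize(d["color"][y:y+125,x:x+130],None,fx=4.5,fy=4.5,interpolation=cv2.INTER_CUBIC))
go([.5494,-.2844,.08],86.8)
E
```

```text
pos [ 0.5503 -0.286   0.1847] yaw 86.68 shift [ 0.18 10.47  0.17] twist -0.002 F [ 1.4  0.3 -0.9] w 0.0787 t 11.67
```

View pics/scene10.png

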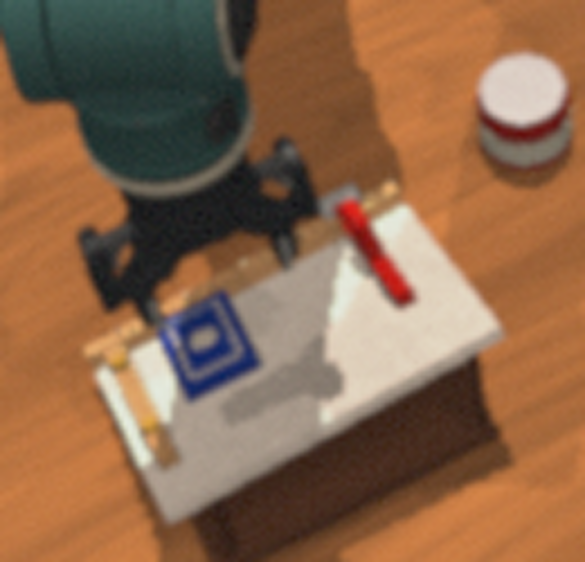

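View pics/top10.png

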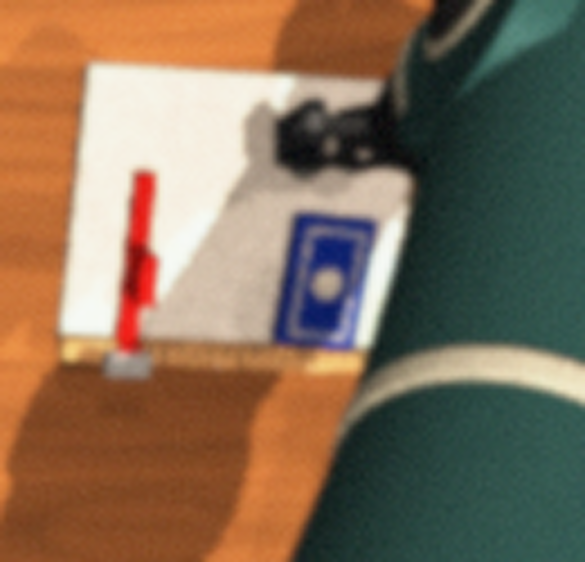

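Tile slid against the ledge (scene crop corner ~(165,340)–(225,295)), with a small gap to the stop. Now the jaw: shut fingers and push the tab's +y side.

```bash
python3 - <<'E'
from h import *
b=np.load("board.npz");o,r=b["o"],b["r"]
T=o+r@[.05,.189,.038]; print("tab",T); P=o+r@[.05,.226,.038]; print(P)
go([P[0],P[1],.16],86.8)
go([P[0],P[1],.099],86.8)
E
```

```text
tab [ 0.50304623 -0.17033152  0.10385536]
[ 0.50497084 -0.13347422  0.10646984]
pos [ 0.5503 -0.286   0.1847] yaw 86.68 shift [14.97  2.41  5.43] twist -0.002 F [ 1.4  0.3 -0.9] w 0.0787 t 11.67
pos [ 0.5503 -0.286   0.1847] yaw 86.68 shift [14.98  8.51  5.46] twist -0.002 F [ 1.4  0.3 -0.9] w 0.0787 t 11.67
```

{"fn": "arm_command", "kwargs": {
  "rows": [
    {"xyz": [4, 0, 1.4], "twist": 0, "gripper": 255},
    {"xyz": [8, 0, 2.8], "twist": 0, "gripper": 255},
    {"xyz": [12, 0, 4.2], "twist": 0, "gripper": 255},
    {"xyz": [15, 0, 5.4], "twist": 0, "gripper": 255},
    {"xyz": [15, 1, 5.4], "twist": 0, "gripper": 255},
    {"xyz": [15, 4, 5.4], "twist": 0, "gripper": 255},
    {"xyz": [15, 6, 5.4], "twist": 0, "gripper": 255},
    {"xyz": [15, 6, 5.4], "twist": 0, "gripper": 255},
    {"xyz": [15, 6, 5.4], "twist": 0, "gripper": 255}
  ]
}}

```text
time: 12.42
tool_pos: [0.5031, -0.1323, 0.1198]
ee_rot: [[0.058, -0.002, -0.998], [0.998, 0.0, 0.058], [-0.0, -1.0, 0.002]]
ft_force: [0.3, -0.1, 0.7]
grip_width: -0.0001
```

```bash
python3 - <<'E'
from h import *
for c,(x,y) in dict(scene=(175,170),top=(360,155)).items():
    d=viewer.camera(c)
    cv2.imwrite(f"pics/{c}11.png",cv2.resize(d["color"][y:y+125,x:x+130],None,fx=4.5,fy=4.5,interpolation=cv2.INTER_CUBIC))
go([.505,-.1335,.099],86.8)
E
```

```text
pos [ 0.5041 -0.1325  0.1211] yaw 86.67 shift [-0.09  2.21 -0.1 ] twist -0.002 F [-0.2 -0.3  0.7] w 0.0002 t 12.52
```

View pics/scene11.png

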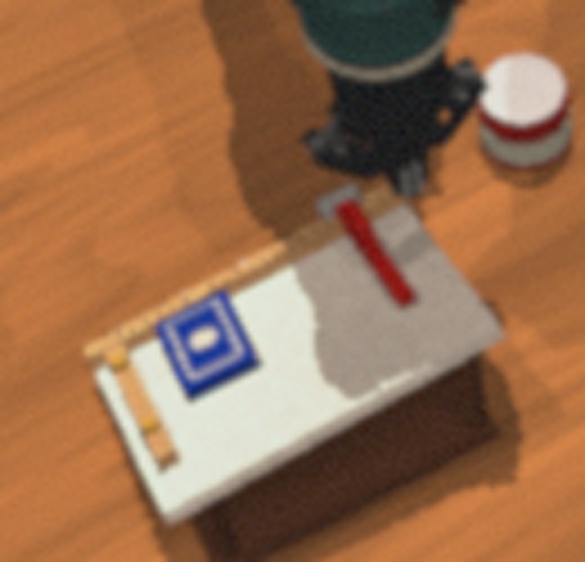

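View pics/top11.png

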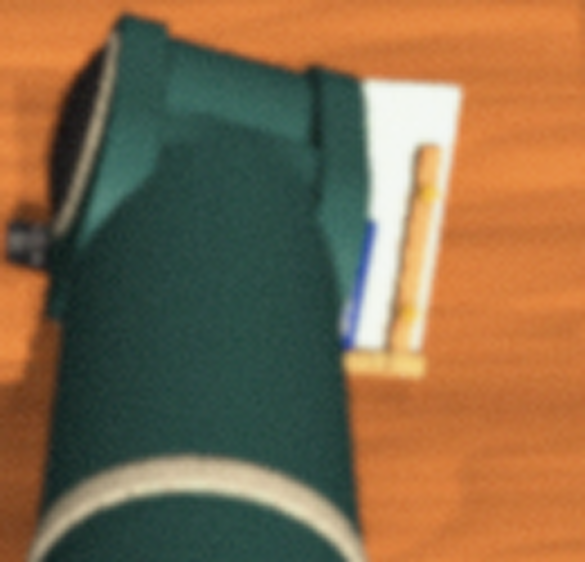

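{"fn": "arm_command", "kwargs": {
  "rows": [
    {"xyz": [-0.1, 0.8, -0.1], "twist": 0, "gripper": 255},
    {"xyz": [-0.1, 1.6, -0.1], "twist": 0, "gripper": 255},
    {"xyz": [-0.1, 2.2, -0.1], "twist": 0, "gripper": 255},
    {"xyz": [-0.1, 2.2, -0.1], "twist": 0, "gripper": 255},
    {"xyz": [-0.1, 2.2, -0.1], "twist": 0, "gripper": 255}
  ]
}}

```text
time: 12.93
tool_pos: [0.5042, -0.1332, 0.0974]
ee_rot: [[0.058, -0.001, -0.998], [0.998, 0.0, 0.058], [0.0, -1.0, 0.001]]
ft_force: [-0.1, 0.2, 0.3]
grip_width: -0.0003
```

{"fn": "arm_command", "kwargs": {
  "rows": [
    {"xyz": [-0.3, 0, 0], "twist": 0, "gripper": 255},
    {"xyz": [-0.6, 0, 0], "twist": 0, "gripper": 255},
    {"xyz": [-0.9, 0, 0], "twist": 0, "gripper": 255},
    {"xyz": [-1.2, 0, 0], "twist": 0, "gripper": 255},
    {"xyz": [-1.2, 0, 0], "twist": 0, "gripper": 255}
  ]
}}

```text
time: 13.35
tool_pos: [0.5037, -0.1461, 0.098]
ee_rot: [[0.059, 0.0, -0.998], [0.998, -0.0, 0.059], [-0.0, -1.0, -0.0]]
ft_force: [-0.6, 0.4, -0.1]
grip_width: 0.0
```

{"fn": "arm_command", "kwargs": {
  "rows": [
    {"xyz": [-0.3, 0, 0], "twist": 0, "gripper": 255},
    {"xyz": [-0.6, 0.05, 0], "twist": 0, "gripper": 255},
    {"xyz": [-0.9, 0.05, 0], "twist": 0, "gripper": 255},
    {"xyz": [-1.2, 0.1, 0], "twist": 0, "gripper": 255},
    {"xyz": [-1.2, 0.1, 0], "twist": 0, "gripper": 255}
  ]
}}

```text
time: 13.77
tool_pos: [0.503, -0.1578, 0.0968]
ee_rot: [[0.058, 0.0, -0.998], [0.998, -0.0, 0.058], [-0.0, -1.0, -0.0]]
ft_force: [0.3, -0.9, 0.6]
grip_width: 0.0
```

```bash
python3 - <<'E'
from h import *
for c,(x,y) in dict(scene=(175,170)).items():
    d=viewer.camera(c)
    cv2.imwrite(f"pics/{c}12.png",cv2.resize(d["color"][y:y+125,x:x+130],None,fx=4.5,fy=4.5,interpolation=cv2.INTER_CUBIC))
s=monitor.get_state(); b=np.load("board.npz"); print("board coords",b["r"].T@(np.array(s["tool_pos"])-b["o"])*1000)
go([.505,-.1335,.099],86.8)
E
```

```text
board coords [ 45.98198315 201.13453204  31.07399437]
pos [ 0.503  -0.1576  0.0968] yaw 86.66 shift [ 2.42 -0.22 -0.06] twist -0.002 F [ 0.6  0.8 -0.2] w -0.0004 t 13.82
```

View pics/scene12.png

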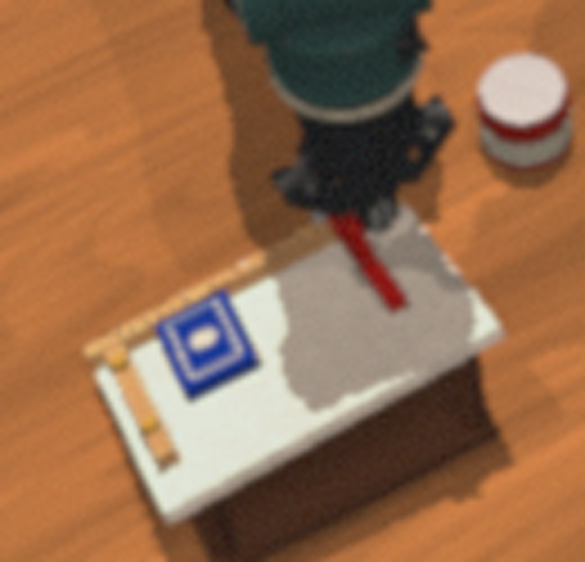

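{"fn": "arm_command", "kwargs": {
  "rows": [
    {"xyz": [-0.5, 0.05, 0], "twist": 0, "gripper": 255},
    {"xyz": [-1.2, 0.1, 0], "twist": 0, "gripper": 255},
    {"xyz": [-1.9, 0.15, 0], "twist": 0, "gripper": 255},
    {"xyz": [-2.6, 0.2, 0], "twist": 0, "gripper": 255},
    {"xyz": [-3.3, 0.25, 0], "twist": 0, "gripper": 255},
    {"xyz": [-4.0, 0.3, 0], "twist": 0, "gripper": 255},
    {"xyz": [-4.7, 0.35, 0], "twist": 0, "gripper": 255},
    {"xyz": [-5.4, 0.4, 0], "twist": 0, "gripper": 255},
    {"xyz": [-6.0, 0.4, 0], "twist": 0, "gripper": 255},
    {"xyz": [-6.5, 0.45, 0], "twist": 0, "gripper": 255}
  ]
}}

```text
time: 14.65
tool_pos: [0.4991, -0.2229, 0.0923]
ee_rot: [[0.058, -0.0, -0.998], [0.998, -0.0, 0.058], [-0.0, -1.0, 0.0]]
ft_force: [-0.2, 2.0, -0.5]
grip_width: -0.0001
```

{"fn": "arm_command", "kwargs": {
  "rows": [
    {"xyz": [0, 0, 0], "twist": 0, "gripper": 255},
    {"xyz": [0, 0, 0], "twist": 0, "gripper": 255}
  ]
}}

```text
time: 14.82
tool_pos: [0.4991, -0.2226, 0.0923]
ee_rot: [[0.058, -0.0, -0.998], [0.998, -0.0, 0.058], [-0.0, -1.0, 0.0]]
ft_force: [-0.0, -0.9, -0.4]
grip_width: 0.0
```

```bash
cat >> h.py <<'E'
def pic(n,tag,x,y):
    d=viewer.camera(n); cv2.imwrite(f"pics/{n}{tag}.png",cv2.resize(d["color"][y:y+125,x:x+130],None,fx=4.5,fy=4.5,interpolation=cv2.INTER_CUBIC))
def bc():
    s=monitor.get_state(); b=np.load("board.npz"); print("board coords",(b["r"].T@(np.array(s["tool_pos"])-b["o"])*1000).round(1),"Fb",(b["r"].T@np.array(s["ft_force"])).round(1),s["time"])
E
python3 - <<'E'
from h import *
pic("scene",13,175,170); bc()
E
```

```text
board coords [ 45.7 136.3  31.4] Fb [-0.3  0.2  0.2] 14.8667
```

View pics/scene13.png

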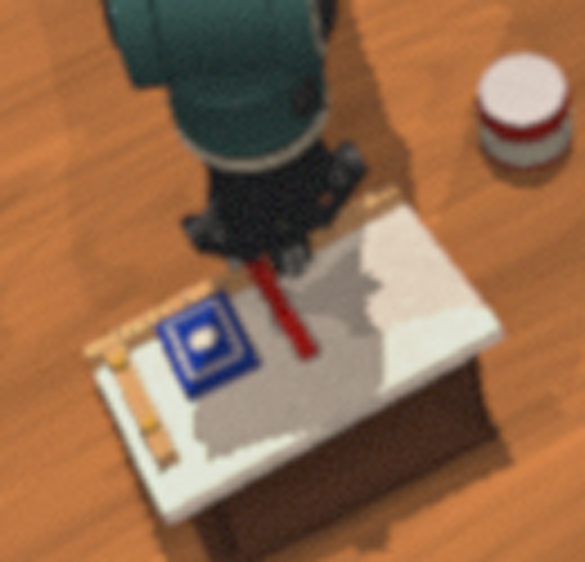

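{"fn": "arm_command", "kwargs": {
  "rows": [
    {"xyz": [-0.3, 0, 0], "twist": 0, "gripper": 255},
    {"xyz": [-0.6, 0.05, 0], "twist": 0, "gripper": 255},
    {"xyz": [-0.9, 0.05, 0], "twist": 0, "gripper": 255},
    {"xyz": [-1.2, 0.1, 0], "twist": 0, "gripper": 255},
    {"xyz": [-1.5, 0.1, 0], "twist": 0, "gripper": 255},
    {"xyz": [-1.8, 0.1, 0], "twist": 0, "gripper": 255},
    {"xyz": [-2.1, 0.15, 0], "twist": 0, "gripper": 255},
    {"xyz": [-2.4, 0.15, 0], "twist": 0, "gripper": 255}
  ]
}}

```text
time: 15.53
tool_pos: [0.4979, -0.2464, 0.0907]
ee_rot: [[0.058, -0.0, -0.998], [0.998, -0.0, 0.058], [-0.0, -1.0, 0.0]]
ft_force: [0.6, 2.4, -1.5]
grip_width: 0.0002
```

```bash
python3 - <<'E'
from h import *
pic("scene",14,175,170); bc()
E
```

```text
board coords [ 45.6 111.4  31.6] Fb [-0.5  0.9 -0.8] 15.5833
```

View pics/scene14.png

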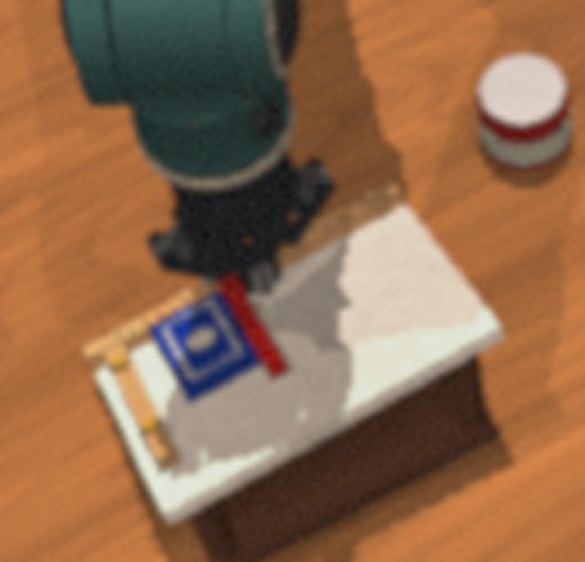

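{"fn": "arm_command", "kwargs": {
  "rows": [
    {"xyz": [-0.2, 0, 0], "twist": 0, "gripper": 255},
    {"xyz": [-0.4, 0.05, 0], "twist": 0, "gripper": 255},
    {"xyz": [-0.6, 0.05, 0], "twist": 0, "gripper": 255},
    {"xyz": [-0.8, 0.05, 0], "twist": 0, "gripper": 255},
    {"xyz": [-1.0, 0.05, 0], "twist": 0, "gripper": 255}
  ]
}}

```text
time: 16.0
tool_pos: [0.4972, -0.2562, 0.0902]
ee_rot: [[0.058, -0.0, -0.998], [0.998, 0.0, 0.058], [-0.0, -1.0, 0.0]]
ft_force: [0.5, 2.4, -1.6]
grip_width: 0.0001
```

```bash
python3 - <<'E'
from h import *
pic("scene",15,175,170); bc()
E
```

```text
board coords [ 45.7 101.8  31.8] Fb [-0.2  2.  -1.2] 16.05
```

View pics/scene15.png

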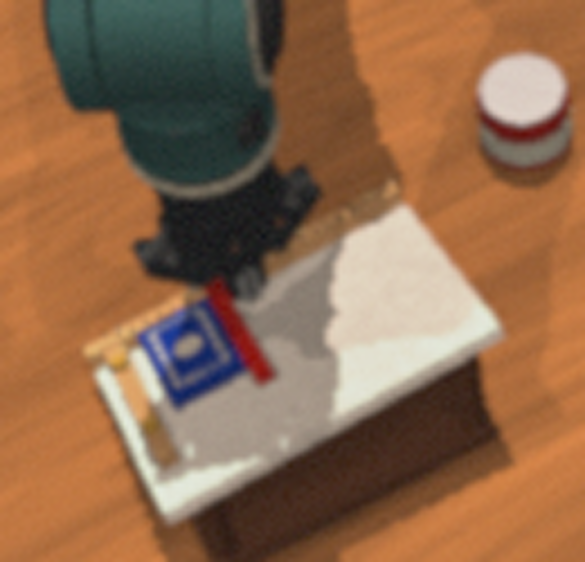

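{"fn": "arm_command", "kwargs": {
  "rows": [
    {"xyz": [-0.1, 0, 0], "twist": 0, "gripper": 255},
    {"xyz": [-0.2, 0, 0], "twist": 0, "gripper": 255},
    {"xyz": [-0.3, 0.02, 0], "twist": 0, "gripper": 255}
  ]
}}

```text
time: 16.3
tool_pos: [0.4971, -0.2591, 0.0901]
ee_rot: [[0.058, -0.0, -0.998], [0.998, -0.0, 0.058], [-0.0, -1.0, 0.0]]
ft_force: [-0.9, 2.8, 0.3]
grip_width: -0.0002
```

{"fn": "arm_command", "kwargs": {
  "rows": [
    {"xyz": [-0.06, 0, 0], "twist": 0, "gripper": 255},
    {"xyz": [-0.12, 0.01, 0], "twist": 0, "gripper": 255},
    {"xyz": [-0.12, 0.01, 0], "twist": 0, "gripper": 255}
  ]
}}

```text
time: 16.55
tool_pos: [0.497, -0.2604, 0.09]
ee_rot: [[0.058, 0.0, -0.998], [0.998, -0.0, 0.058], [-0.0, -1.0, -0.0]]
ft_force: [-0.8, 0.3, -1.0]
grip_width: -0.0001
```

{"fn": "arm_command", "kwargs": {
  "rows": [
    {"xyz": [-0.06, 0, 0], "twist": 0, "gripper": 255},
    {"xyz": [-0.06, 0, 0], "twist": 0, "gripper": 255}
  ]
}}

```text
time: 16.72
tool_pos: [0.497, -0.2609, 0.09]
ee_rot: [[0.058, -0.0, -0.998], [0.998, -0.0, 0.058], [-0.0, -1.0, 0.0]]
ft_force: [-0.2, 0.7, -0.4]
grip_width: -0.0002
```

```bash
python3 - <<'E'
from h import *
pic("scene",16,175,170); bc()
E
```

```text
board coords [45.7 97.4 31.8] Fb [-0.4  1.  -0.6] 16.7667
```

View pics/scene16.png

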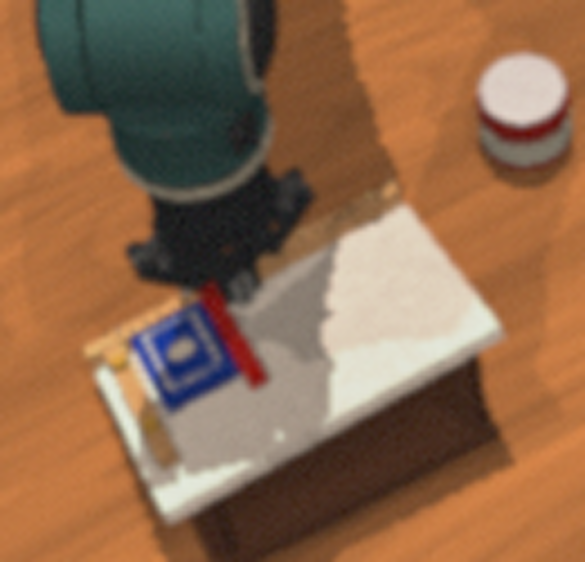

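{"fn": "arm_command", "kwargs": {
  "rows": [
    {"xyz": [-0.08, 0, 0], "twist": 0, "gripper": 255},
    {"xyz": [-0.16, 0, 0], "twist": 0, "gripper": 255},
    {"xyz": [-0.24, 0.01, 0], "twist": 0, "gripper": 255},
    {"xyz": [-0.3, 0.02, 0], "twist": 0, "gripper": 255}
  ]
}}

```text
time: 17.1
tool_pos: [0.4969, -0.264, 0.0898]
ee_rot: [[0.058, 0.0, -0.998], [0.998, -0.0, 0.058], [-0.0, -1.0, -0.0]]
ft_force: [0.4, 1.6, 0.3]
grip_width: 0.0003
```

{"fn": "arm_command", "kwargs": {
  "rows": [
    {"xyz": [-0.05, 0, 0], "twist": 0, "gripper": 255},
    {"xyz": [-0.1, 0.01, 0], "twist": 0, "gripper": 255}
  ]
}}

```text
time: 17.27
tool_pos: [0.4968, -0.2649, 0.0897]
ee_rot: [[0.058, 0.0, -0.998], [0.998, -0.0, 0.058], [-0.0, -1.0, -0.0]]
ft_force: [0.6, 2.7, -1.1]
grip_width: 0.0
```

{"fn": "arm_command", "kwargs": {
  "rows": [
    {"xyz": [-0.05, 0, 0], "twist": 0, "gripper": 255},
    {"xyz": [-0.1, 0.01, 0], "twist": 0, "gripper": 255}
  ]
}}

```text
time: 17.43
tool_pos: [0.4968, -0.2659, 0.0897]
ee_rot: [[0.058, 0.0, -0.998], [0.998, -0.0, 0.058], [-0.0, -1.0, -0.0]]
ft_force: [0.5, 2.1, 0.5]
grip_width: 0.0
```

```bash
python3 - <<'E'
from h import *
pic("scene",17,175,170); bc()
E
```

```text
board coords [45.7 92.4 31.8] Fb [-0.2  1.5 -0.2] 17.4833
```

View pics/scene17.png

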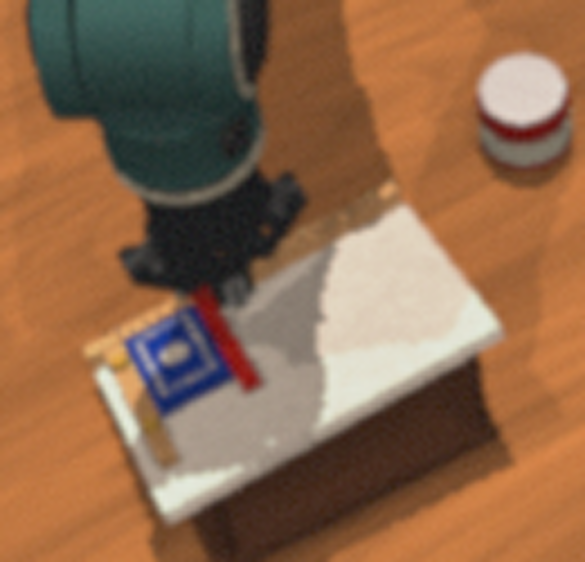

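Nearly at the stop; creep in half-millimetre rows, checking the force.

{"fn": "arm_command", "kwargs": {
  "rows": [
    {"xyz": [-0.05, 0, 0], "twist": 0, "gripper": 255},
    {"xyz": [-0.1, 0.01, 0], "twist": 0, "gripper": 255}
  ]
}}

```text
time: 17.65
tool_pos: [0.4967, -0.2669, 0.0896]
ee_rot: [[0.058, 0.0, -0.998], [0.998, -0.0, 0.058], [-0.0, -1.0, -0.0]]
ft_force: [0.2, 4.9, 0.7]
grip_width: -0.0
```

{"fn": "arm_command", "kwargs": {
  "rows": [
    {"xyz": [-0.05, 0, 0], "twist": 0, "gripper": 255},
    {"xyz": [-0.1, 0.01, 0], "twist": 0, "gripper": 255}
  ]
}}

```text
time: 17.82
tool_pos: [0.4967, -0.267, 0.0895]
ee_rot: [[0.057, -0.0, -0.998], [0.998, 0.001, 0.057], [0.001, -1.0, 0.0]]
ft_force: [-2.2, 11.0, 6.4]
grip_width: 0.0
```

{"fn": "arm_command", "kwargs": {
  "rows": [
    {"xyz": [-0.05, 0, 0], "twist": 0, "gripper": 255},
    {"xyz": [-0.1, 0.01, 0], "twist": 0, "gripper": 255}
  ]
}}

```text
time: 17.98
tool_pos: [0.4968, -0.2671, 0.0894]
ee_rot: [[0.056, -0.001, -0.998], [0.998, 0.002, 0.056], [0.002, -1.0, 0.001]]
ft_force: [-3.3, 17.1, 10.4]
grip_width: -0.0001
```

{"fn": "arm_command", "kwargs": {
  "rows": [
    {"xyz": [0.08, -0.03, 0], "twist": 0, "gripper": 255}
  ]
}}

```text
time: 18.07
tool_pos: [0.4967, -0.2669, 0.0896]
ee_rot: [[0.057, -0.0, -0.998], [0.998, 0.002, 0.057], [0.002, -1.0, 0.0]]
ft_force: [-0.2, 4.9, -0.9]
grip_width: -0.0002
```

```bash
python3 - <<'E'
from h import *
bc()
E
```

```text
board coords [45.8 91.5 31.9] Fb [-0.9  4.8 -0.9] 18.0667
```

{"fn": "arm_command", "kwargs": {
  "rows": [
    {"xyz": [-0.03, 0, 0], "twist": 0, "gripper": 255},
    {"xyz": [-0.05, 0, 0], "twist": 0, "gripper": 255}
  ]
}}

```text
time: 18.23
tool_pos: [0.4967, -0.2671, 0.0895]
ee_rot: [[0.057, -0.001, -0.998], [0.998, 0.002, 0.057], [0.002, -1.0, 0.001]]
ft_force: [-0.8, 12.5, 3.5]
grip_width: -0.0001
```

{"fn": "arm_command", "kwargs": {
  "rows": [
    {"xyz": [0, 0, 0], "twist": 0, "gripper": 255},
    {"xyz": [0, 0, 0], "twist": 0, "gripper": 255},
    {"xyz": [0, 0, 0], "twist": 0, "gripper": 255}
  ]
}}

```text
time: 18.48
tool_pos: [0.4967, -0.267, 0.0895]
ee_rot: [[0.057, -0.001, -0.998], [0.998, 0.002, 0.057], [0.002, -1.0, 0.001]]
ft_force: [-0.7, 10.9, 4.4]
grip_width: 0.0001
```

{"fn": "arm_command", "kwargs": {
  "rows": [
    {"xyz": [0, 0, 0], "twist": 0, "gripper": 255},
    {"xyz": [0, 0, 0], "twist": 0, "gripper": 255},
    {"xyz": [0, 0, 0], "twist": 0, "gripper": 255},
    {"xyz": [0, 0, 0], "twist": 0, "gripper": 255}
  ]
}}

```text
time: 18.82
tool_pos: [0.4967, -0.267, 0.0895]
ee_rot: [[0.057, -0.001, -0.998], [0.998, 0.002, 0.057], [0.002, -1.0, 0.001]]
ft_force: [-1.2, 11.3, 4.0]
grip_width: -0.0
```

```bash
python3 - <<'E'
from h import *
pic("scene",18,175,170); bc()
E
```

```text
board coords [45.8 91.3 31.8] Fb [-1.1 13.4  3.8] 18.8667
```

View pics/scene18.png

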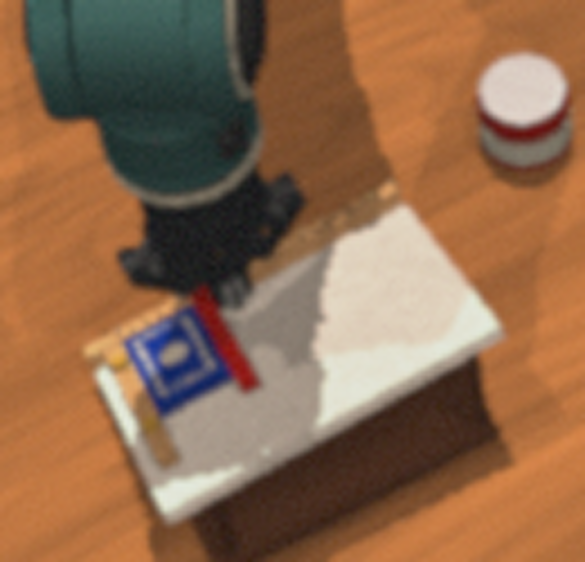

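Held ~0.65 s at 11–12.5 N wrist (≈10 N on the tile after jaw friction). Retreat in +y, then up.

{"fn": "arm_command", "kwargs": {
  "rows": [
    {"xyz": [0.1, 0, 0], "twist": 0, "gripper": 255},
    {"xyz": [0.4, 0, 0], "twist": 0, "gripper": 255},
    {"xyz": [1.2, 0, 0], "twist": 0, "gripper": 255},
    {"xyz": [2.2, 0, 0], "twist": 0, "gripper": 255},
    {"xyz": [3.0, -1.5, 0], "twist": 0, "gripper": 255},
    {"xyz": [3.5, -5, 0], "twist": 0, "gripper": 255},
    {"xyz": [4, -9, 0], "twist": 0, "gripper": 255},
    {"xyz": [7.5, -11, 0], "twist": 0, "gripper": 255},
    {"xyz": [11, -12, 0], "twist": 0, "gripper": 255},
    {"xyz": [15, -12, 0], "twist": 0, "gripper": 255}
  ]
}}

```text
time: 19.7
tool_pos: [0.506, -0.1178, 0.2124]
ee_rot: [[0.059, 0.004, -0.998], [0.998, -0.001, 0.059], [-0.001, -1.0, -0.005]]
ft_force: [1.2, -0.3, -0.4]
grip_width: -0.0001
```

{"fn": "arm_command", "kwargs": {
  "rows": [
    {"xyz": [4, 0, 0], "twist": 0, "gripper": 255},
    {"xyz": [8, 0, 0], "twist": 0, "gripper": 255},
    {"xyz": [12, 0, 0], "twist": 0, "gripper": 255},
    {"xyz": [16, 0, 0], "twist": 0, "gripper": 255},
    {"xyz": [20, 0, 0], "twist": 0, "gripper": 255},
    {"xyz": [24, 0, 0], "twist": 0, "gripper": 255},
    {"xyz": [24, 0, 0], "twist": 0, "gripper": 255}
  ]
}}

```text
time: 20.28
tool_pos: [0.5181, 0.1296, 0.2096]
ee_rot: [[0.049, 0.0, -0.999], [0.999, 0.002, 0.049], [0.003, -1.0, -0.0]]
ft_force: [0.3, 1.1, -1.1]
grip_width: -0.0001
```

```bash
python3 - <<'E'
from h import *
pic("scene",19,175,170); pic("top",19,360,155); go([.5,.1,.2])
cv2.imwrite("pics/top20.png",viewer.camera("top")["color"])
E
```

```text
pos [0.5186 0.123  0.2094] yaw 86.89 shift [-2.4   0.94  1.73] twist 0 F [-0.2 -0.9  0.3] w 0.0002 t 20.38
```

View pics/scene19.png

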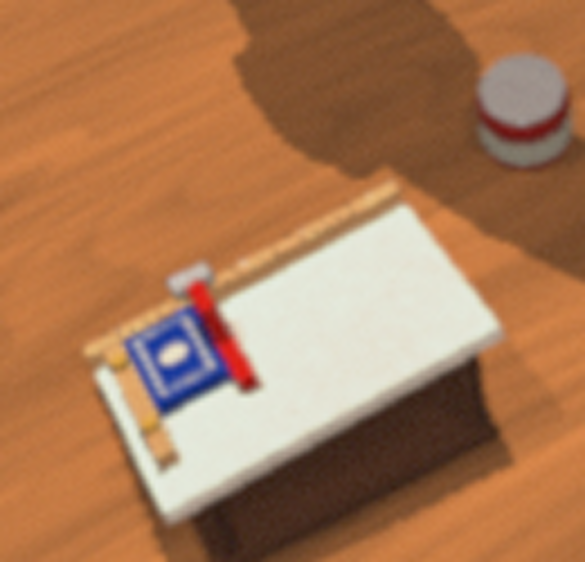

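View pics/top19.png

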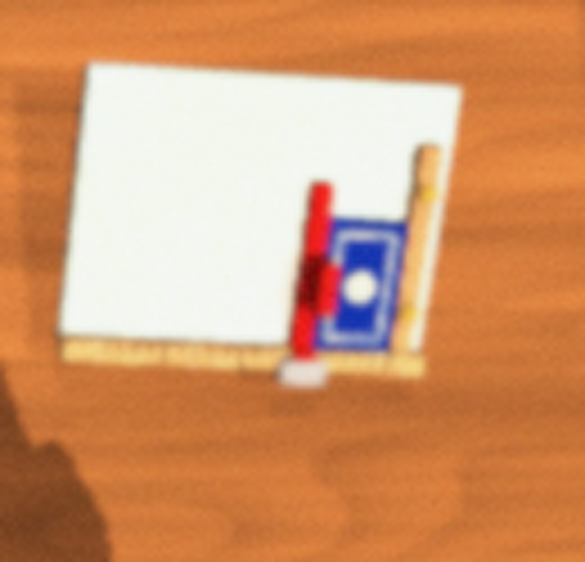

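View pics/top20.png

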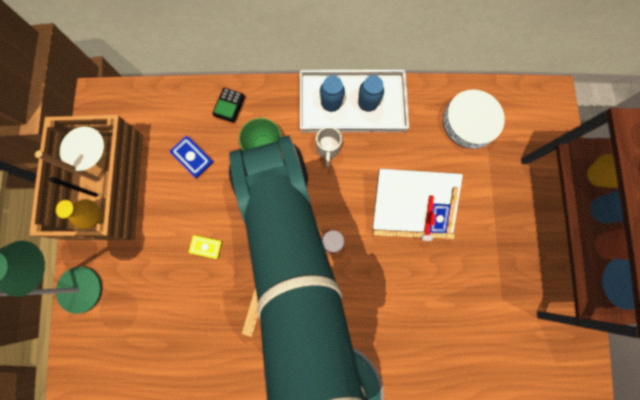

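Both views show the tile snug between the jaw, stop and ledge (top crop, stop edge at about x=405, jaw face at about x=325), with no visible gaps. The arm is clear at z 0.21.

{"fn": "arm_command", "kwargs": {
  "rows": [
    {"xyz": [0, -3, 0], "twist": 0, "gripper": 255},
    {"xyz": [0, -3, 0], "twist": 0, "gripper": 255},
    {"xyz": [0, -3, 0], "twist": 0, "gripper": 255},
    {"xyz": [0, -3, 0], "twist": 0, "gripper": 255}
  ]
}}

```text
time: 20.77
tool_pos: [0.5191, 0.1199, 0.2396]
ee_rot: [[0.059, 0.0, -0.998], [0.998, -0.0, 0.059], [-0.0, -1.0, -0.0]]
ft_force: [-0.2, 0.5, 0.0]
grip_width: -0.0003
```

```bash
python3 -c "
from h import *
print(np.abs(monitor.get_state()['joint_vel']).max()); print(job.sign_off())"
```

```text
0.7024397979038177
the job is handed in; nothing more can be done
None
```

The blue tile is home against the side stop and ledge, and the job is handed in at about 20.8 s. One creep step may have pressed it slightly over 15 N.

**What I did:** I laid the small blue tile flat on the upper board, short edge down the slope, and let go. It slid down against the ledge by itself. I then pushed the jaw by its tab until the tile met the side stop, and held it there for about 0.65 s. The wrist force read 10.9–12.5 N, so about 10 N on the tile after the jaw's 2 N of friction. Then I backed off, leaving the jaw where it was.

**Final checks:** Both cameras show no visible gap between the tile and the jaw, stop or ledge. The gripper was clear of everything. The arm covered part of the tile row, the ruler and the bowl in the last overhead picture. I did not check those again, though I saw no contact with them.

**Force limit:** Just before the hold, the wrist read about 17 N for a fraction of a second. That is roughly 15–16 N on the tile, at or slightly over the 15 N limit, and I backed off at once. I had sent several creep steps together without reading the force after each one.

**Other disagreement:** The board in the images fitted about 242 mm across rather than 230 mm. I took the extra 12 mm as a margin beyond the origin, and the stop and jaw positions measured that way fell within their stated ranges.

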